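Refit the vacuum line filter on its slide-gate base

ROBOT

A 6-joint arm with a two-finger parallel gripper is mounted at the origin on a cart in front of the work surface, level with it; the furniture and walls round the work are solid. World frame = base frame: x ahead of the robot, y to its left, z up, the work surface at z = 0. Lengths are in mm, angles in rad, forces in N, time in s.
With the tool pointing down it reaches from about 400 to 925 mm from the base axis. Payload 12.5 kg.
Tool frame: the origin (TCP) lies at the very end of the fingers, on their centre line; the grasp point (between the pads) lies 19 mm behind it; z points along the fingers, y is the line along which they close (so a half turn about z gives the same grasp; the last joint's range is limited). The gripper opens to 95 mm and grips with 3 to 60 N. Pads are 20 mm wide; open, the fingers measure 119 mm over their backs; the gripper's body (75 mm by 180 mm) begins 59 mm behind the grasp point.
Start: joints at [-1.252, 0.491, 1.559, -0, 1.092, -0.106], TCP at [257.611, -569.459, 214.661] pointing down, gripper open.
Joint ranges: [-3.1, 3.1], [-0.84, 2.19], [0.05, 2.79], [-1.13, 4.28], [0.06, 2.93], [-2.69, 2.69]. Speed limits (rad/s): [2.22, 2.22, 2.79, 3.14, 3.14, 3.14].

INTERFACE

Orientations are given as [roll, pitch, yaw] about the fixed x, y, z axes, in that order (R = Rz(yaw) Ry(pitch) Rx(roll)).
In Python, from cell import * gives the robot as it stands.
- The arm moves only by the tool jog_arm, never from a script. Its argument "targets" is a list of rows, each an object with "turn": the turn, a rotation vector about the world's x, y, z in degrees, a list of three; "slide": the shift along the world's x, y, z in mm, a list of three; "claw": the opening in per cent of the stroke, from 0 (shut) to 100 (fully open). In form: [{"turn": [wx, wy, wz], "slide": [x, y, z], "claw": claw}, ...]. A call has 1 to 5 rows; each row shifts and turns the commanded pose from where the row before left it; what a row does not reach is not made up. A row lasts 1/8 s, in which the tool goes at most 62.5 mm and 10.7 degrees, less where a joint would pass 70% of its speed; a pose out of reach is approached as far as the arm can. A call with a gripper value outside its range is refused whole. The fingers move at their own pace and stop on an object; the grip force is fixed at half the most. Time passes only in rows, so rows that do not move let the fingers close. It gives the time, the measured TCP pose, the force, the opening and the grip force at its end, in the units of the state.
- state(): the state, without advancing time (a new reading comes with each control period).
- read_camera(name): name is "scene" or "top"; returns a dict with "frame" (480x640x3 uint8, blue, green, red), "mtx" (3x3 intrinsics, pixels), "R" (3x3) and "t" (3): a world point X has camera coordinates R X + t. Camera axes: x right, y down, z forward; pixel columns grow to the right and rows downward; lengths in mm; the calibration is good to about 2 mm. A picture is of the moment at which its call begins. There is no depth.
- job_done(): hands the job in; it is judged then, once.
Trained networks look in the newest picture that a camera, given by its name, has taken for a name from the list of things; names that differ only in an ending like _2 or _b are one class to them, and where a whole thing is asked for, a point or a joint stands for the part that bears it (a point fixed in the world has none). Each returns a list of dicts, best first, with "conf" (0 to 1); they miss things now and then, are a little off and sometimes report something else, mostly with a low value. They report only what shows in the picture. A call takes as long as a camera call.
- look_for(query, camera): "xy" ([column, row] in pixels, amid what is visible of it).
The state is a dict: "t": time; "joints": joint angles; "qvel": joint speeds; "tau": joint torques, N m; "eef_pos": TCP position; "tcp_rot": TCP orientation; "ft_force": force on the tool from outside, world axes, zero at the start; "moment": the same for the moment, N m; "opening": opening from 0.0 (shut) to 1.0 (fully open); "grip_force": force on a finger pad.
Only numpy, scipy, OpenCV 4.12 (cv2) and the standard library are available. Lean on these libraries where they do the work, as an engineer would, in place of code of your own. Each camera call takes 0.05 s, during which the arm holds its last target. There are 200 camera calls.

TASK

The lathe's vacuum line filter has been cleaned and has to go back on its slide-gate base. Draw the gate's blade straight and level out of its channel and lay it flat on the bench, clear of the base; the canister lies on its side, so stand it on its neck on the bench and let go of it, ready to be taken by the bar on its top. Then lower its neck into the collar with the two lugs through the two gaps, push it down against the spring, turn it a quarter turn clockwise (seen from above) and release it so that it springs up and stays locked, and leave the cup, the bowl and the loose blank where they are.

Things in the scene. Friction and masses are not known exactly. Their poses are not given: they have to be found in the camera images.
- gate_base: Grey cast base bolted to the bench; origin on the bench under the collar's axis, z up. Round dark collar, 94 mm across, top 68 mm up, bore 53 mm; gaps for the lugs at its +x and -x sides, 18 mm wide at the bore. Locked, the canister's bar lies along y, 90 deg clockwise of the gaps, stop just past it. The blade's channel opens on the square gate body's +y side (48 mm from the axis): draw along +y.
- blade_tab (a point): Flat aluminium gate blade, loose in the channel: plate 66 wide (x) x 122 long (y) x 6 mm thick, with an upright pull 40 x 12 (y) x 44 mm on its +y end, 50 mm high over all. This point is in the pull, 34 mm above the plate's underside, 6 mm from its +y end. Channel floor 31 mm up, 80 mm of draw frees the blade. Its point starts 85 to 97 mm from the axis. The bench on the drawn side is clear.
- canister_mid (a point): Aluminium filter canister, 140 mm long, half-way along its axis. z runs from neck to bar. From the neck's end: round neck, 50 mm across, 0 to 53 mm; two lugs at +x and -x, 34 to 42 mm, 14 wide, reaching 36.5 mm from the axis; eight-sided body, 58 mm across flats (flats on x and y), 53 to 110; bar 110 to 140. About 0.3 kg. Starts lying on a flat of the body, axis 29 mm up.
- canister_bar (a point): Centre of the grip bar on the canister's end, 125 mm from the neck's end and 15 mm from the bar's end; same axes. The bar is 58 mm long (along x, in line with the lugs), 14 mm thick (y) and stands 30 mm out of the body (z). It lies in a clear strip of bench, y -0.21 to -0.045, between steel bars 13 mm high lying along x (also at y -0.04 to 0.04): stand it in this strip.
- follower (a joint): Sprung plate in the bore, m pushed down from rest (0), met when the neck's end is 29 mm above the bench. Takes 6 N to start, 13 N at 0.014 (body on collar). From 0.011 the lugs are below the teeth and can turn; turned fully and let go, the canister rises 7 mm, lugs into notches 4 mm deep, and locks at 0.007 (neck's end 22 mm up). The closed blade covers the plate.
- turned_cup: Turned wooden cup, 66 mm across, 68 mm high, standing beyond the canister; origin under its centre. Leave it.
- turned_bowl: Turned wooden bowl, 95 mm across, 39 mm high, beyond the base, between timber blocks 124 mm high (from x = 0.62); origin under its centre. Leave it.
- blank_c: Loose sawn wooden blank, 68 x 70 mm, 31 mm high, at the right of the canister, beyond the bars; origin under its centre. Leave it.

How it is judged (in metres and radians):
On the way, in this order (a step that is already met when the one before it is completed fails the run):
1. the canister stands upright on the bench on its neck, let go (angle between canister_mid's own z axis and vertical below 0.06 rad and height (world z) of canister_mid between 0.066 and 0.074 m and contact force between the fingers and canister below 0.1 N), for 0.2 s.
2. the canister is in the collar and pressed down against the spring, lower than it locks (value of joint follower above 0.009 m and horizontal distance between canister_mid and gate_base below 0.006 m and angle between canister_mid's own z axis and vertical below 0.1 rad), for 0.05 s.
At the end, for the whole second after the job is handed in: Canister locked: axis within 4 mm of the collar's and 0.06 rad of upright, middle 90 to 94.5 mm above the bench, bar within 0.2 rad of the base's y axis, at rest. Blade at rest flat on the bench (0.06 rad, its point below 38 mm), not touching the base, its point over 100 mm from the collar's axis (z of canister_mid in the frame of gate_base between 0.09 and 0.0945 m and horizontal distance between canister_mid and gate_base below 0.004 m and angle between each of canister_mid, blade_tab's own z axis and vertical below 0.06 rad and angle between the x axis of canister_mid and the y axis of gate_base, either way round below 0.2 rad and linear speed of each of canister, blade below 0.02 m/s and height (world z) of blade_tab below 0.038 m and horizontal distance between blade_tab and gate_base above 0.1 m and contact force between blade and gate_base below 0.05 N).
It fails at once if the blade is tipped by more than 25 degrees (angle between blade_tab's own z axis and vertical above 0.44 rad).
It fails at once if the cup is moved by more than 3 cm (distance of turned_cup from where it was at the start of the episode above 0.03 m).
It fails at once if the bowl is moved by more than 3 cm (distance of turned_bowl from where it was at the start of the episode above 0.03 m).
It fails at once if the loose blank is moved by more than 3 cm (distance of blank_c from where it was at the start of the episode above 0.03 m).
It also fails if it takes over 72 s, if anything falls off the work surface, if the arm or the gripper's body presses on something with over 40 N, if the wrist force passes 120 N, or if a joint passes its speed limit or range.

## Working session

There is one attempt and no reset: what is moved stays moved. The work goes in short steps, Python scripts to look and compute and a tool call to move; the robot and the scene stay as the last step left them, time stands still between calls to the robot, and variables do not carry over. Pictures are saved under pics/ and viewed, at most 10 in all, crops included, and the job is handed in when it is done.

Besides the shell and the picture viewer there is one more tool, called after "Call:" by a JSON object that holds its "name" and its "arguments". jog_arm: Moves the arm, as the interface text tells. Its arguments: {"type":"object","properties":{"targets":{"type":"array","items":{"type":"object","properties":{"turn":{"type":"array","items":{"type":"number"}},"slide":{"type":"array","items":{"type":"number"}},"claw":{"type":"number"}}}}},"required":["targets"]}

```bash
ls; mkdir -p pics; cat > h.py <<'E'
from cell import *
import numpy as np, cv2
def ray(c,uv,z):
    R=np.array(c["R"]);t=np.array(c["t"]).ravel();K=np.array(c["mtx"])
    o=-R.T@t; d=R.T@np.linalg.solve(K,[uv[0],uv[1],1]); return o+d*(z-o[2])/d[2]
def proj(c,X):
    R=np.array(c["R"]);t=np.array(c["t"]).ravel();p=np.array(c["mtx"])@(R@np.array(X,float)+t);return p[:2]/p[2]
E
python3 - <<'E'
from h import *
H={"gate_base":68,"blade_tab":70,"canister_mid":29,"canister_bar":29,"turned_cup":68,"turned_bowl":39,"blank_c":31}
for n in ["top","scene"]:
    c=read_camera(n); cv2.imwrite(f"pics/{n}0.png",c["frame"])
    R=np.array(c["R"]);print(n,(-R.T@np.array(c["t"]).ravel()).round())
    for k,z in H.items():
        for r in look_for(k,n)[:2]: print(k,np.round(r["xy"]),round(r["conf"],2),ray(c,r["xy"],z).round())
s=state();print(s)
E
```

```text
pics
top [ 386.  -41. 1588.]
gate_base [245. 282.] 0.55 [450. 103.  68.]
blade_tab [215. 280.] 0.91 [458. 176.  70.]
canister_mid [337. 256.] 0.69 [ 514. -126.   29.]
canister_bar [339. 260.] 0.64 [ 506. -131.   29.]
turned_cup [333. 204.] 0.84 [ 641. -117.   68.]
turned_bowl [173. 201.] 0.58 [661. 288.  39.]
blank_c [444. 269.] 0.78 [ 477. -400.   31.]
scene [-130.  503.  792.]
gate_base [286. 312.] 0.56 [423. 146.  68.]
blade_tab [264. 326.] 0.67 [420. 208.  70.]
canister_mid [353. 254.] 0.56 [ 501. -127.   29.]
canister_bar [350. 253.] 0.62 [ 508. -124.   29.]
turned_cup [317. 226.] 0.94 [ 615. -102.   68.]
turned_cup [351. 252.] 0.69 [476. -95.  68.]
turned_bowl [176. 292.] 0.89 [667. 292.  39.]
turned_bowl [317. 227.] 0.69 [ 643. -122.   39.]
{'t': 0.8, 'joints': array([-1.25159020e+00,  4.90855599e-01,  1.55890038e+00,  1.79645442e-05,
        1.09169727e+00, -1.05591512e-01]), 'qvel': array([ 9.68291841e-05,  8.61104118e-05,  5.69356014e-05,  6.56583368e-05,
       -7.89160716e-04, -2.57097105e-04]), 'tau': array([-9.63943312e-04, -6.12423062e+01, -2.58423418e+01,  6.92628860e-02,
        4.44707950e-02, -2.98732550e-05]), 'eef_pos': array([ 257.6203342 , -569.45484512,  214.68841029]), 'tcp_rot': array([ 3.14145234e+00, -1.16083160e-06,  4.24789357e-01]), 'ft_force': array([-0.16090363, -0.22089715, -0.16688091]), 'moment': array([-0.03328728,  0.00546997, -0.01178398]), 'grip_force': 0.0, 'opening': 0.9991727685720345}
```

```bash
python3 - <<'E'
import cv2
a=cv2.imread("pics/top0.png")[170:350,180:380]; cv2.imwrite("pics/a.png",cv2.resize(a,None,fx=3.3,fy=3.3,interpolation=cv2.INTER_CUBIC)[:600])
a=cv2.imread("pics/scene0.png")[200:380,200:420]; cv2.imwrite("pics/b.png",cv2.resize(a,None,fx=3.3,fy=3.3,interpolation=cv2.INTER_CUBIC)[:600])
E
```

```text
(no output)
```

View pics/a.png

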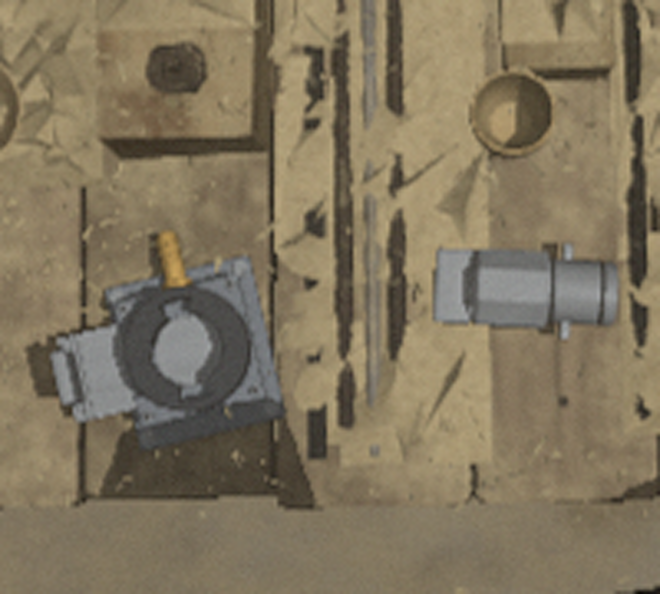

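View pics/b.png

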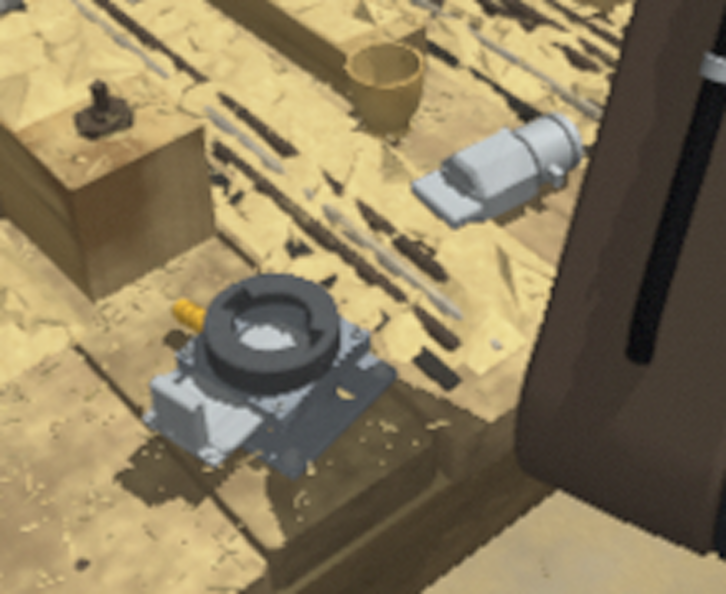

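View pics/scene0.png

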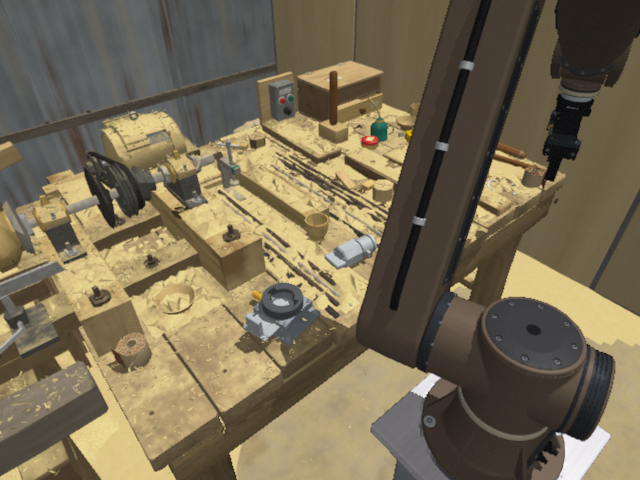

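The pictures show the base's collar at top-view pixel (236,275), with the blade pull to its left at (199,284). The canister lies along y with its bar to the left (+y), and the lugs are horizontal. The cup is beyond it at (335,204). Next I'll refine these positions.

```bash
cat > fit.py <<'E'
from h import *
from scipy.optimize import minimize
def dark(c,thr=85,near=(450,110,60),rad=70):
    g=c["frame"].max(axis=2); m=(g<thr).astype(np.uint8)
    u,v=proj(c,near); w=np.zeros_like(m); cv2.circle(w,(int(u),int(v)),int(rad*c["mtx"][0][0]/1300),1,-1)
    return m*w
def ring(c,x,y,h,S=8):
    a=np.linspace(0,2*np.pi,120)
    P=lambda r,z:np.array([proj(c,(x+r*np.cos(t),y+r*np.sin(t),z)) for t in a])
    im=np.zeros((480,640),np.uint8); sh=lambda p:np.round(p*256).astype(np.int32)
    return P(47,68),P(47,h),P(26.5,68)
def edgefit(c,x0):
    g=cv2.GaussianBlur(c["frame"].max(axis=2).astype(np.float32),(0,0),.8)
    cam=-np.array(c["R"]).T@np.array(c["t"]).ravel()
    a=np.linspace(0,2*np.pi,180,endpoint=False)
    def s(P): return cv2.remap(g,P[:,0].astype(np.float32)[None],P[:,1].astype(np.float32)[None],1)[0]
    def cost(p):
        q=lambda r,sel:np.array([proj(c,(p[0]+r*np.cos(t),p[1]+r*np.sin(t),68)) for t in a[sel]])
        d=np.array([p[0],p[1]])-cam[:2]; n=np.cos(a)*d[0]+np.sin(a)*d[1]
        far=n>-20
        o=np.clip(s(q(50,far)),0,150)-s(q(44,far)); 
        near=n<0  # bore edge: near rim occludes bright inside
        i=np.clip(s(q(24,near)),0,150)-s(q(29,near))
        return -(o.mean()+i.mean())
    return minimize(cost,x0,method="Nelder-Mead",options=dict(initial_simplex=[x0,[x0[0]+6,x0[1]],[x0[0],x0[1]+6]],xatol=.05))
E
python3 - <<'E'
from fit import *
for n in["top","scene"]:
    c=read_camera(n)
    print(n,c["mtx"][0][0])
    for x0 in([450,110],[440,104],[455,115]):
        r=edgefit(c,x0);print(r.x.round(1),round(r.fun,1))
    b=ray(c,[236,275],68) if n=="top" else ray(c,[282,300],68); print(b.round())
    if n=="top":
        for nm,uv,z in [("pull L",(180+55/3.3,170+385/3.3),81),("pull1",(180+62/3.3,170+338/3.3),81),("pull2",(180+75/3.3,170+418/3.3),81),("barend+x",(180+438/3.3,170+250/3.3),29),("barend-x",(180+436/3.3,170+320/3.3),29),("neck+x",(180+617/3.3,170+264/3.3),29),("neck-x",(180+617/3.3,170+316/3.3),29),("lug+",(180+567/3.3,170+243/3.3),29),("lug-",(180+563/3.3,170+338/3.3),29),("cup",(180+511/3.3,170+113/3.3),68),("gap1",(180+175/3.3,170+302/3.3),68),("gap2",(180+195/3.3,170+396/3.3),68)]: print(nm,ray(c,uv,z).round(1))
E
```

```text
top 615.1428530826472
[469.2 132.4] -71.8
[453.2  70.4] -13.2
[469.3 132.3] -71.8
[468. 125.  68.]
pull L [440.3 219.3  81. ]
pull1 [474.9 214.4  81. ]
pull2 [415.8 204.5  81. ]
barend+x [541.8 -65.6  29. ]
barend-x [487.7 -63.2  29. ]
neck+x [ 529.1 -203.7   29. ]
neck-x [ 488.9 -202.7   29. ]
lug+ [ 545.9 -165.4   29. ]
lug- [ 472.5 -160.7   29. ]
cup [ 641.6 -121.9   68. ]
gap1 [501.4 132.5  68. ]
gap2 [431.1 117.7  68. ]
scene 445.55733984018195
[450.7 141. ] -39.6
[430.  120.1] 15.3
[450.8 140.9] -39.7
[457. 133.  68.]
```

```bash
python3 - <<'E'
from fit import *
out=[]
for n,px in (("top",(236,275)),("scene",(282,305))):
    c=read_camera(n);k=9;w=32
    u,v=px;a=cv2.resize(c["frame"][v-w:v+w,u-w:u+w],None,fx=k*.69,fy=k*.69,interpolation=cv2.INTER_CUBIC);k*=.69
    for (x,y),col in (((466,125),(0,255,0)),((469,132),(0,0,255)) if n=="top" else ((450.7,141),(0,0,255))):
        for r in(26.5,47):
            P=np.array([proj(c,(x+r*np.cos(t),y+r*np.sin(t),68)) for t in np.linspace(0,6.28,100)])
            P=(P+.5-[u-w,v-w])*k
            cv2.polylines(a,[P.round().astype(np.int32)],True,col,1)
    out.append(a)
cv2.imwrite("pics/ov.png",np.hstack(out));print(np.hstack(out).shape)
E
```

```text
(397, 794, 3)
```

View pics/ov.png

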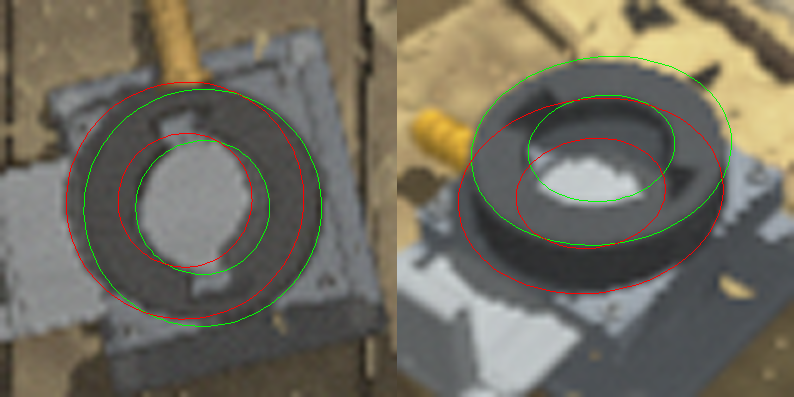

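```bash
python3 - <<'E'
from fit import *
for n,(u,v,w) in (("top",(232,277,38)),("scene",(278,312,48))):
    c=read_camera(n);k=4
    a=cv2.resize(c["frame"][v-w:v+w,u-w:u+w],None,fx=k,fy=k,interpolation=cv2.INTER_CUBIC)
    L=cv2.createLineSegmentDetector(0).detect(cv2.cvtColor(a,cv2.COLOR_BGR2GRAY))[0][:,0]
    for l in L:
        p=((l.reshape(2,2)+.5)/k-.5)+[u-w,v-w]
        P=[ray(c,q,50)[:2] for q in p]; d=P[1]-P[0]; ln=np.hypot(*d); yaw=(np.degrees(np.arctan2(d[1],d[0]))+45)%90-45
        if ln>28 and 3<yaw<22: print(n,p.round(1).ravel(),P[0].round(),P[1].round(),ln.round(),yaw.round(1))
E
```

```text
top [202.1 277.  205.3 290.8] [465. 211.] [431. 203.] 35.0 13.5
top [204.3 253.5 203.4 238.8] [524. 206.] [561. 209.] 37.0 3.6
top [194.9 277.4 198.3 291.4] [464. 229.] [430. 220.] 36.0 14.0
top [202.2 290.2 199.2 276.6] [433. 211.] [466. 218.] 35.0 12.6
top [228.  244.  230.9 255.4] [547. 147.] [518. 140.] 29.0 13.9
scene [267.7 337.4 279.1 327.1] [405. 210.] [412. 175.] 35.0 11.3
scene [244.6 352.9 235.2 345.9] [403. 268.] [431. 273.] 28.0 10.7
scene [245.  315.8 258.3 324.4] [487. 214.] [447. 205.] 41.0 12.1
scene [277.9 320.4 265.4 314.5] [429. 166.] [460. 177.] 34.0 18.9
scene [261.8 303.7 271.  311.3] [492. 165.] [460. 162.] 33.0 4.4
```

```bash
python3 - <<'E'
from fit import *
c=read_camera("top")
for uv in((196.6,284.4),(200.7,283.4),(198.75,284)):print(ray(c,uv,81).round(1))
c=read_camera("scene")
print([ray(c,(251.6,320.1),81).round(1)])
E
```

```text
[445.8 219.5  81. ]
[448.1 209.6  81. ]
[446.7 214.3  81. ]
[array([441.8, 221.6,  81. ])]
```

Call:
{"name": "jog_arm", "arguments": {"targets": [{"turn": [0,0,-2.3],"slide": [45,54,0],"claw": 100},{"turn": [0,0,-2.3],"slide": [45,54,0],"claw": 60},{"turn": [0,0,-2.3],"slide": [45,54,0],"claw": 40},{"turn": [0,0,-2.3],"slide": [45,54,0],"claw": 40},{"turn": [0,0,-2.3],"slide": [45,54,0],"claw": 40}]}}

```text
t: 1.82
eef_pos: [458.8, -327.8, 214.9]
tcp_rot: [3.141, -0.0, 0.223]
ft_force: [0.3, -0.1, -0.0]
opening: 0.638
grip_force: 0.0
```

Call:
{"name": "jog_arm", "arguments": {"targets": [{"turn": [0,0,0],"slide": [12,58,0],"claw": 40},{"turn": [0,0,0],"slide": [12,58,0],"claw": 40},{"turn": [0,0,0],"slide": [12,58,0],"claw": 40},{"turn": [0,0,0],"slide": [12,58,0],"claw": 40},{"turn": [0,0,0],"slide": [12,58,0],"claw": 40}]}}

```text
t: 2.45
eef_pos: [517.9, -37.5, 214.9]
tcp_rot: [3.141, -0.0, 0.224]
ft_force: [1.2, -1.1, 0.5]
opening: 0.397
grip_force: 0.0
```

Call:
{"name": "jog_arm", "arguments": {"targets": [{"turn": [0,0,0],"slide": [-19,45,-15],"claw": 40},{"turn": [0,0,0],"slide": [-19,45,-15],"claw": 40},{"turn": [0,0,0],"slide": [-19,45,-15],"claw": 40},{"turn": [0,0,0],"slide": [-19,45,-15],"claw": 40},{"turn": [0,0,0],"slide": [-19,45,-10],"claw": 40}]}}

```text
t: 3.08
eef_pos: [421.9, 186.9, 144.3]
tcp_rot: [3.142, -0.0, 0.224]
ft_force: [0.6, 0.6, -0.6]
opening: 0.4
grip_force: 0.0
```

Call:
{"name": "jog_arm", "arguments": {"targets": [{"turn": [0,0,0],"slide": [12,14,0],"claw": 40},{"turn": [0,0,0],"slide": [12,14,0],"claw": 40},{"turn": [0,0,0],"slide": [0,0,-20],"claw": 40},{"turn": [0,0,0],"slide": [0,0,0],"claw": 40}]}}

```text
t: 3.58
eef_pos: [446.1, 213.6, 123.9]
tcp_rot: [3.141, 0.002, 0.224]
ft_force: [0.7, -0.4, 0.6]
opening: 0.402
grip_force: 0.0
```

```bash
python3 - <<'E'
from h import *
s=state();print(s["eef_pos"],s["tcp_rot"],s["joints"])
c=read_camera("scene");a=c["frame"][230:380,190:340];cv2.imwrite("pics/c.png",cv2.resize(a,None,fx=4,fy=4,interpolation=cv2.INTER_CUBIC))
print(proj(c,s["eef_pos"])-[190,230])
E
```

```text
[446.12021633 213.55747464 123.88797997] [3.14131784e+00 2.11600723e-03 2.24361500e-01] [ 3.12874308e-01  4.33734301e-01  1.97128310e+00 -1.28746883e-04
  7.38707273e-01  1.65940412e+00]
[61.39203939 72.94235504]
```

View pics/c.png

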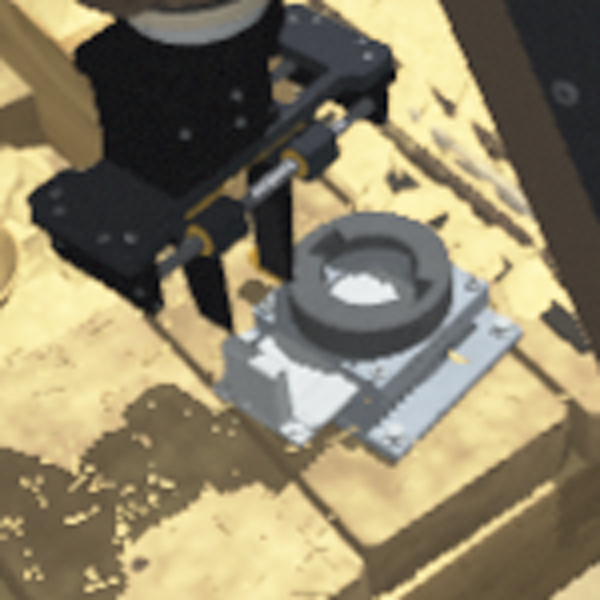

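Call:
{"name": "jog_arm", "arguments": {"targets": [{"turn": [0,0,0],"slide": [0,1,-25],"claw": 40},{"turn": [0,0,0],"slide": [0,0,-25],"claw": 40},{"turn": [0,0,0],"slide": [0,0,-25],"claw": 40},{"turn": [0,0,0],"slide": [0,0,0],"claw": 40}]}}

```text
t: 4.12
eef_pos: [446.3, 214.3, 49.3]
tcp_rot: [3.141, 0.002, 0.224]
ft_force: [0.0, 0.1, 0.0]
opening: 0.396
grip_force: 0.0
```

Call:
{"name": "jog_arm", "arguments": {"targets": [{"turn": [0,0,0],"slide": [0,0,0],"claw": 20},{"turn": [0,0,0],"slide": [0,0,0],"claw": 0},{"turn": [0,0,0],"slide": [0,0,0],"claw": 0},{"turn": [0,0,0],"slide": [0,0,0],"claw": 0}]}}

```text
t: 4.62
eef_pos: [447.0, 214.5, 50.6]
tcp_rot: [3.141, -0.001, 0.224]
ft_force: [-1.3, -3.0, 10.9]
opening: 0.127
grip_force: 30.0
```

Call:
{"name": "jog_arm", "arguments": {"targets": [{"turn": [0,0,0],"slide": [0,0,1],"claw": 0},{"turn": [0,0,0],"slide": [-2.2,9.75,0],"claw": 0},{"turn": [0,0,0],"slide": [-2.2,9.75,0],"claw": 0},{"turn": [0,0,0],"slide": [0,0,0],"claw": 0}]}}

```text
t: 5.12
eef_pos: [442.1, 235.5, 51.0]
tcp_rot: [-3.141, -0.001, 0.225]
ft_force: [-2.4, 5.9, 8.2]
opening: 0.127
grip_force: 30.0
```

Call:
{"name": "jog_arm", "arguments": {"targets": [{"turn": [0,0,0],"slide": [-2.2,9.75,0.6],"claw": 0},{"turn": [0,0,0],"slide": [-2.2,9.75,0],"claw": 0},{"turn": [0,0,0],"slide": [-2.2,9.75,0],"claw": 0},{"turn": [0,0,0],"slide": [-2.2,9.75,0],"claw": 0}]}}

```text
t: 5.62
eef_pos: [433.1, 273.9, 51.1]
tcp_rot: [3.141, 0.0, 0.224]
ft_force: [-0.4, -1.0, -0.5]
opening: 0.126
grip_force: 30.0
```

Call:
{"name": "jog_arm", "arguments": {"targets": [{"turn": [0,0,0],"slide": [-2.2,9.75,0],"claw": 0},{"turn": [0,0,0],"slide": [-2.2,9.75,0],"claw": 0},{"turn": [0,0,0],"slide": [-2.2,9.75,0],"claw": 0},{"turn": [0,0,0],"slide": [-2.2,9.75,0],"claw": 0},{"turn": [0,0,0],"slide": [-2.2,9.75,0],"claw": 0}]}}

```text
t: 6.25
eef_pos: [422.3, 322.5, 51.2]
tcp_rot: [3.142, 0.0, 0.224]
ft_force: [0.0, -0.1, -1.7]
opening: 0.123
grip_force: 30.0
```

Call:
{"name": "jog_arm", "arguments": {"targets": [{"turn": [0,0,0],"slide": [-3,12,0],"claw": 0},{"turn": [0,0,0],"slide": [-3,12,0],"claw": 0},{"turn": [0,0,0],"slide": [0,0,-14],"claw": 0},{"turn": [0,0,0],"slide": [0,0,-12],"claw": 0},{"turn": [0,0,0],"slide": [0,0,-3],"claw": 0}]}}

```text
t: 6.88
eef_pos: [416.1, 345.2, 20.9]
tcp_rot: [3.141, 0.002, 0.224]
ft_force: [-0.1, 0.3, -1.6]
opening: 0.124
grip_force: 30.0
```

Call:
{"name": "jog_arm", "arguments": {"targets": [{"turn": [0,0,0],"slide": [0,0,-1.5],"claw": 0},{"turn": [0,0,0],"slide": [0,0,-0.5],"claw": 0},{"turn": [0,0,0],"slide": [0,0,0],"claw": 0}]}}

```text
t: 7.25
eef_pos: [416.7, 345.9, 20.5]
tcp_rot: [-3.142, -0.0, 0.224]
ft_force: [0.0, 0.5, -0.9]
opening: 0.121
grip_force: 30.0
```

Call:
{"name": "jog_arm", "arguments": {"targets": [{"turn": [0,0,0],"slide": [0,0,-0.8],"claw": 0},{"turn": [0,0,0],"slide": [0,0,0],"claw": 0},{"turn": [0,0,0],"slide": [0,0,0],"claw": 25},{"turn": [0,0,0],"slide": [0,0,0],"claw": 35},{"turn": [0,0,0],"slide": [0,0,0],"claw": 35}]}}

```text
t: 7.88
eef_pos: [416.5, 345.9, 19.4]
tcp_rot: [3.142, -0.0, 0.224]
ft_force: [0.4, -0.4, 1.7]
opening: 0.337
grip_force: 0.0
```

Call:
{"name": "jog_arm", "arguments": {"targets": [{"turn": [0,0,0],"slide": [0,0,20],"claw": 35},{"turn": [0,0,0],"slide": [0,0,50],"claw": 40},{"turn": [0,0,0],"slide": [0,0,60],"claw": 60},{"turn": [0,0,0],"slide": [0,0,60],"claw": 100},{"turn": [0,0,0],"slide": [40,-30,20],"claw": 100}]}}

```text
t: 8.5
eef_pos: [456.2, 317.2, 233.5]
tcp_rot: [-3.14, -0.005, 0.228]
ft_force: [-0.3, -0.1, -0.9]
opening: 0.659
grip_force: 0.0
```

Call:
{"name": "jog_arm", "arguments": {"targets": [{"turn": [0,0,10.5],"slide": [6,-52,0],"claw": 100},{"turn": [0,0,10.5],"slide": [6,-52,0],"claw": 100},{"turn": [0,0,10.5],"slide": [6,-52,0],"claw": 100},{"turn": [0,0,10.5],"slide": [6,-52,0],"claw": 100},{"turn": [0,0,10.5],"slide": [6,-52,0],"claw": 100}]}}

```text
t: 9.12
eef_pos: [485.9, 63.0, 229.5]
tcp_rot: [3.141, -0.0, 1.115]
ft_force: [1.2, -0.3, 0.5]
opening: 0.999
grip_force: 0.0
```

Call:
{"name": "jog_arm", "arguments": {"targets": [{"turn": [0,0,10.5],"slide": [6,-52,0],"claw": 100},{"turn": [0,0,10.5],"slide": [6,-52,0],"claw": 100},{"turn": [0,0,0],"slide": [6,-52,0],"claw": 100},{"turn": [-9,0.5,0],"slide": [0,0,0],"claw": 100},{"turn": [-9,0.5,0],"slide": [0,0,0],"claw": 100}]}}

```text
t: 9.75
eef_pos: [503.7, -88.7, 229.8]
tcp_rot: [3.121, 0.319, 1.453]
ft_force: [0.8, -0.6, -0.5]
opening: 0.998
grip_force: 0.0
```

Call:
{"name": "jog_arm", "arguments": {"targets": [{"turn": [-9,0.5,0],"slide": [0,0,0],"claw": 100},{"turn": [-9,0.5,0],"slide": [0,0,0],"claw": 100},{"turn": [-9,0.5,0],"slide": [0,0,0],"claw": 100},{"turn": [0,0,0],"slide": [0,0,0],"claw": 100}]}}

```text
t: 10.25
eef_pos: [503.5, -85.4, 228.1]
tcp_rot: [3.091, 0.785, 1.443]
ft_force: [-0.0, 0.0, -0.4]
opening: 0.998
grip_force: 0.0
```

```bash
python3 - <<'E'
from h import *
from scipy.spatial.transform import Rotation as T
s=state();print(s["eef_pos"],s["tcp_rot"],s["joints"].round(2));print(T.from_euler("xyz",s["tcp_rot"]).as_matrix().round(3))
c=read_camera("scene");print([ (r["xy"],r["conf"],ray(c,r["xy"],65)) for r in look_for("blade_tab","scene")[:1]])
c=read_camera("top");print([ (r["xy"],r["conf"],ray(c,r["xy"],34)) for r in look_for("blade_tab","top")[:1]])
E
```

```text
[503.49444498 -85.41211199 228.05183402] [3.09053549 0.78509464 1.44266557] [ 0.08  0.43  1.88 -0.88  1.15  0.69]
[[ 0.09   0.995 -0.04 ]
 [ 0.702 -0.092 -0.707]
 [-0.707  0.036 -0.706]]
[([228.3, 365.9], 0.94, array([386.95058591, 313.58612016,  65.        ]))]
[([168.7, 297.3], 0.9, array([416.47825313, 297.02934294,  34.        ]))]
```

Call:
{"name": "jog_arm", "arguments": {"targets": [{"turn": [0,2,2],"slide": [0,-10,-40],"claw": 100},{"turn": [0,0,0],"slide": [0,-10,-40],"claw": 100},{"turn": [0,0,0],"slide": [0,-10,-40],"claw": 100},{"turn": [0,0,0],"slide": [0,-10,-40],"claw": 100},{"turn": [0,0,0],"slide": [0,-9,-30],"claw": 100}]}}

```text
t: 11.08
eef_pos: [507.6, -131.2, 43.5]
tcp_rot: [-3.133, 0.781, 1.505]
ft_force: [0.0, -0.5, -0.0]
opening: 0.999
grip_force: 0.0
```

Call:
{"name": "jog_arm", "arguments": {"targets": [{"turn": [0,0,0],"slide": [0,0,-12],"claw": 100},{"turn": [0,0,0],"slide": [0,0,0],"claw": 100}]}}

```text
t: 11.32
eef_pos: [510.1, -128.0, 34.8]
tcp_rot: [-3.13, 0.78, 1.505]
ft_force: [-0.3, -0.1, -0.2]
opening: 0.998
grip_force: 0.0
```

```bash
python3 - <<'E'
from h import *
from scipy.spatial.transform import Rotation as T
s=state();print(s["eef_pos"],s["ft_force"],s["joints"].round(2));print(T.from_euler("xyz",s["tcp_rot"]).as_matrix().round(3))
c=read_camera("scene");a=c["frame"][180:300,270:430];b=read_camera("top")["frame"][200:320,260:420]
cv2.imwrite("pics/d.png",np.hstack([cv2.resize(i,(400,300),interpolation=cv2.INTER_CUBIC) for i in(a,b)]))
E
```

```text
[ 510.08242241 -127.96309599   34.80903857] [-0.28989887 -0.14530094 -0.17497554] [-0.01  0.76  1.98 -1.13  0.89  1.03]
[[ 0.047  0.997 -0.058]
 [ 0.71  -0.074 -0.701]
 [-0.703 -0.008 -0.711]]
```

View pics/d.png

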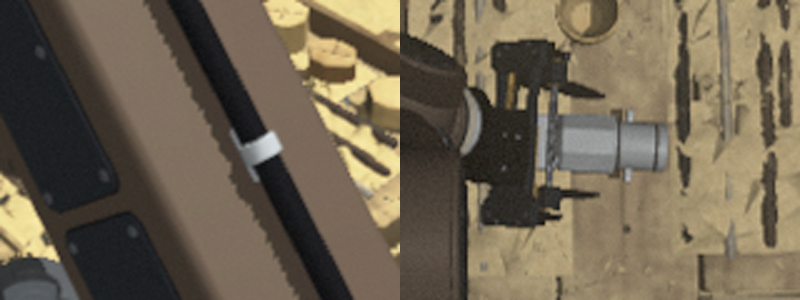

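Call:
{"name": "jog_arm", "arguments": {"targets": [{"turn": [10,-0.6,0],"slide": [-2,0,0],"claw": 100},{"turn": [10,-0.6,1],"slide": [-3,0,0],"claw": 100},{"turn": [0,0,0],"slide": [0,0,0],"claw": 100}]}}

```text
t: 11.8
eef_pos: [505.2, -129.3, 36.8]
tcp_rot: [-3.134, 0.431, 1.519]
ft_force: [-1.2, 0.2, 0.4]
opening: 1.002
grip_force: 0.0
```

```bash
cat > st.py <<'E'
from h import *
from scipy.spatial.transform import Rotation as T
s=state();print(s["t"],s["eef_pos"].round(1),s["ft_force"].round(1),s["joints"].round(2),s["opening"]);print(T.from_euler("xyz",s["tcp_rot"]).as_matrix().round(3))
E
python3 st.py
```

```text
11.8 [ 505.2 -129.3   36.8] [-1.2  0.2  0.4] [-0.16  0.64  2.   -0.81  0.61  0.59] 1.0021786198453515
[[ 0.047  0.998 -0.029]
 [ 0.907 -0.055 -0.417]
 [-0.418 -0.007 -0.909]]
```

Call:
{"name": "jog_arm", "arguments": {"targets": [{"turn": [0,0,0],"slide": [0,0,-12],"claw": 100},{"turn": [0,0,0],"slide": [0,0,-12],"claw": 100},{"turn": [0,0,0],"slide": [0,0,0],"claw": 80},{"turn": [0,0,0],"slide": [0,0,0],"claw": 60},{"turn": [0,0,0],"slide": [0,0,0],"claw": 45}]}}

```text
t: 12.42
eef_pos: [505.1, -127.6, 10.6]
tcp_rot: [-3.13, 0.431, 1.524]
ft_force: [0.3, 0.9, 0.4]
opening: 0.74
grip_force: 0.6
```

Call:
{"name": "jog_arm", "arguments": {"targets": [{"turn": [0,0,0],"slide": [0,0,0],"claw": 30},{"turn": [0,0,0],"slide": [0,0,0],"claw": 30},{"turn": [0,0,0],"slide": [0,0,0],"claw": 30}]}}

```text
t: 12.8
eef_pos: [505.3, -127.8, 10.8]
tcp_rot: [-3.13, 0.431, 1.524]
ft_force: [2.2, 1.4, 2.0]
opening: 0.612
grip_force: 30.0
```

```bash
python3 st.py
```

```text
12.8 [ 505.3 -127.8   10.8] [2.2 1.4 2. ] [-0.16  0.69  2.01 -0.87  0.58  0.66] 0.6118968218608164
[[ 0.043  0.999 -0.031]
 [ 0.908 -0.052 -0.416]
 [-0.417 -0.01  -0.909]]
```

Call:
{"name": "jog_arm", "arguments": {"targets": [{"turn": [0,0,0],"slide": [0,0,10],"claw": 30},{"turn": [0,0,0],"slide": [-5,0,25],"claw": 30},{"turn": [0,0,0],"slide": [-10,0,35],"claw": 30},{"turn": [9,-0.5,0],"slide": [-10,0,30],"claw": 30},{"turn": [9,-0.5,0],"slide": [-10,0,10],"claw": 30}]}}

```text
t: 13.42
eef_pos: [471.3, -127.5, 114.6]
tcp_rot: [-3.126, 0.159, 1.524]
ft_force: [-0.6, -0.5, -4.2]
opening: 0.607
grip_force: 30.0
```

Call:
{"name": "jog_arm", "arguments": {"targets": [{"turn": [9,-0.5,0],"slide": [0,0,0],"claw": 30},{"turn": [9,-0.5,0],"slide": [0,0,0],"claw": 30},{"turn": [9,-0.5,0],"slide": [0,0,0],"claw": 30},{"turn": [9,-0.5,0],"slide": [0,0,0],"claw": 30},{"turn": [9,-0.5,0],"slide": [0,0,0],"claw": 30}]}}

```text
t: 14.05
eef_pos: [471.4, -128.5, 113.8]
tcp_rot: [-3.133, -0.628, 1.526]
ft_force: [-0.2, 0.5, -3.1]
opening: 0.615
grip_force: 30.0
```

Call:
{"name": "jog_arm", "arguments": {"targets": [{"turn": [9,-0.5,0],"slide": [0,0,0],"claw": 30},{"turn": [9,-0.5,0],"slide": [0,0,0],"claw": 30},{"turn": [9,-0.5,0],"slide": [0,0,0],"claw": 30},{"turn": [0,0,0],"slide": [0,0,0],"claw": 30}]}}

```text
t: 14.55
eef_pos: [471.0, -129.1, 111.6]
tcp_rot: [-3.134, -1.096, 1.526]
ft_force: [-0.5, 0.2, -3.0]
opening: 0.611
grip_force: 30.0
```

```bash
cat >> st.py <<'E'
R0=np.array([[0.043,0.999,-0.031],[0.908,-0.052,-0.416],[-0.417,-0.01,-0.909]])
x=np.array([R0[0,1],R0[1,1],0]);x/=np.linalg.norm(x)
Rt=T.from_rotvec(x*np.pi/2)*T.from_matrix(R0)
print("turn needed deg",np.degrees((Rt*T.from_euler("xyz",s["tcp_rot"]).inv()).as_rotvec()).round(2))
E
python3 st.py
```

```text
14.55 [ 471.  -129.1  111.6] [-0.5  0.2 -3. ] [-0.79  0.79  1.82  0.71  1.49 -1.18] 0.6111788496859623
[[ 0.021  0.999  0.033]
 [ 0.457 -0.039  0.889]
 [ 0.889 -0.003 -0.457]]
turn needed deg [ 2.57 -0.3  -0.2 ]
```

Call:
{"name": "jog_arm", "arguments": {"targets": [{"turn": [2.6,-0.3,-0.2],"slide": [0,7,-10],"claw": 30},{"turn": [0,0,0],"slide": [0,7,-14],"claw": 30},{"turn": [0,0,0],"slide": [0,0,-8],"claw": 30},{"turn": [0,0,0],"slide": [0,0,-2],"claw": 30},{"turn": [0,0,0],"slide": [0,0,0],"claw": 30}]}}

```text
t: 15.18
eef_pos: [471.4, -114.5, 78.9]
tcp_rot: [3.138, -1.14, 1.534]
ft_force: [0.5, -0.0, -2.9]
opening: 0.608
grip_force: 30.0
```

```bash
python3 st.py;  python3 - <<'E'
from h import *
c=read_camera("scene");a=c["frame"][180:300,270:430];b=read_camera("top")["frame"][200:320,260:420]
cv2.imwrite("pics/e.png",np.hstack([cv2.resize(i,(400,300),interpolation=cv2.INTER_CUBIC) for i in(a,b)]))
E
```

```text
15.175 [ 471.4 -114.5   78.9] [ 0.5 -0.  -2.9] [-0.78  0.86  1.84  0.74  1.46 -1.24] 0.6083139404174175
[[ 0.015  0.999  0.037]
 [ 0.418 -0.04   0.908]
 [ 0.908  0.002 -0.418]]
turn needed deg [ 0.07  0.09 -0.1 ]
```

View pics/e.png

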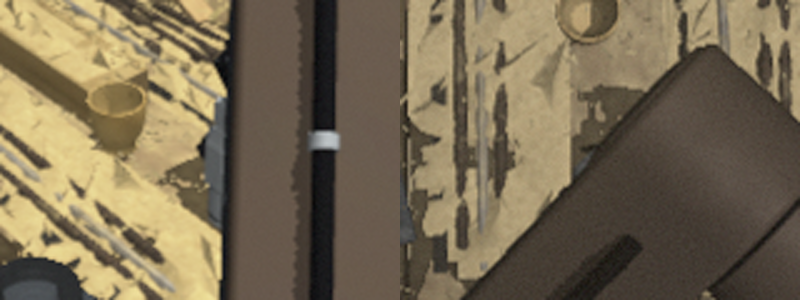

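Call:
{"name": "jog_arm", "arguments": {"targets": [{"turn": [0,0,0],"slide": [0,0,-1.5],"claw": 30},{"turn": [0,0,0],"slide": [0,0,-1.5],"claw": 30},{"turn": [0,0,0],"slide": [0,0,0],"claw": 30}]}}

```text
t: 15.65
eef_pos: [471.2, -114.5, 75.8]
tcp_rot: [3.138, -1.14, 1.533]
ft_force: [0.8, -0.3, -2.3]
opening: 0.61
grip_force: 30.0
```

Call:
{"name": "jog_arm", "arguments": {"targets": [{"turn": [0,0,0],"slide": [0,0,-1],"claw": 30},{"turn": [0,0,0],"slide": [0,0,-1],"claw": 30},{"turn": [0,0,0],"slide": [0,0,0],"claw": 30}]}}

```text
t: 16.02
eef_pos: [471.2, -114.4, 73.9]
tcp_rot: [3.138, -1.14, 1.534]
ft_force: [1.5, 0.5, -1.8]
opening: 0.613
grip_force: 30.0
```

Call:
{"name": "jog_arm", "arguments": {"targets": [{"turn": [0,0,0],"slide": [0,0,-1],"claw": 30},{"turn": [0,0,0],"slide": [0,0,0],"claw": 30}]}}

```text
t: 16.27
eef_pos: [471.2, -114.3, 73.9]
tcp_rot: [3.137, -1.142, 1.534]
ft_force: [-1.3, -1.2, 7.3]
opening: 0.612
grip_force: 30.0
```

Call:
{"name": "jog_arm", "arguments": {"targets": [{"turn": [0,0,0],"slide": [0,0,-1],"claw": 30},{"turn": [0,0,0],"slide": [0,0,0],"claw": 30}]}}

```text
t: 16.52
eef_pos: [471.2, -114.3, 73.8]
tcp_rot: [3.136, -1.143, 1.535]
ft_force: [-1.6, -3.4, 16.6]
opening: 0.61
grip_force: 30.0
```

Call:
{"name": "jog_arm", "arguments": {"targets": [{"turn": [0,0,0],"slide": [0,0,1.6],"claw": 30},{"turn": [0,0,0],"slide": [0,0,0],"claw": 65},{"turn": [0,0,0],"slide": [0,0,0],"claw": 80},{"turn": [0,0,0],"slide": [0,0,0],"claw": 95},{"turn": [0,0,0],"slide": [0,0,0],"claw": 95}]}}

```text
t: 17.15
eef_pos: [471.2, -114.4, 73.4]
tcp_rot: [3.139, -1.14, 1.533]
ft_force: [0.6, -0.9, -0.6]
opening: 0.909
grip_force: 0.0
```

Call:
{"name": "jog_arm", "arguments": {"targets": [{"turn": [0,0,0],"slide": [-1,-18,8],"claw": 95},{"turn": [0,0,0],"slide": [-1,-27,13],"claw": 95},{"turn": [0,0,0],"slide": [-1,-36,17],"claw": 95},{"turn": [0,0,0],"slide": [0,-40,50],"claw": 95},{"turn": [0,0,0],"slide": [0,0,50],"claw": 95}]}}

```text
t: 17.77
eef_pos: [467.8, -237.9, 211.8]
tcp_rot: [3.138, -1.139, 1.531]
ft_force: [-0.4, 0.1, 1.3]
opening: 0.952
grip_force: 0.0
```

```bash
python3 st.py;  python3 - <<'E'
from h import *
c=read_camera("scene");a=c["frame"][160:280,270:430];c2=read_camera("top");b=c2["frame"][200:320,260:420]
for n in("canister_bar","canister_mid"):
  for k,cc in(("scene",c),("top",c2)):
    for r in look_for(n,k)[:1]: print(n,k,np.round(r["xy"],1),round(r["conf"],2),ray(cc,r["xy"],130 if "bar" in n else 100).round())
cv2.imwrite("pics/f.png",np.hstack([cv2.resize(i,(400,300),interpolation=cv2.INTER_CUBIC) for i in(a,b)]))
E
```

```text
17.775 [ 467.8 -237.9  211.8] [-0.4  0.1  1.3] [-0.91  0.73  1.59  0.65  1.8  -1.06] 0.9523579448198799
[[ 0.017  0.999  0.04 ]
 [ 0.419 -0.043  0.907]
 [ 0.908  0.001 -0.419]]
turn needed deg [0.12 0.08 0.06]
canister_bar scene [359.9 246.8] 0.67 [424. -73. 130.]
canister_bar top [339.1 273.8] 0.87 [ 464. -126.  130.]
canister_mid scene [359.9 245.5] 0.81 [ 453. -102.  100.]
canister_mid top [340.5 274.2] 0.86 [ 465. -131.  100.]
```

View pics/f.png

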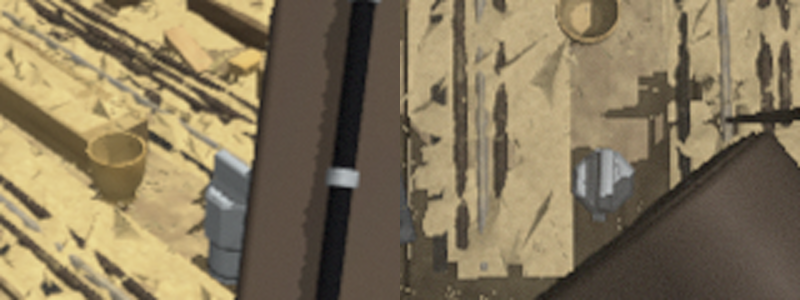

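Call:
{"name": "jog_arm", "arguments": {"targets": [{"turn": [-9.3,0.4,0],"slide": [0,0,0],"claw": 95},{"turn": [-9.3,0.4,0],"slide": [0,0,0],"claw": 80},{"turn": [-9.3,0.4,0],"slide": [0,0,0],"claw": 60},{"turn": [-9.3,0.4,0],"slide": [0,0,0],"claw": 60},{"turn": [-9.3,0.4,0],"slide": [0,0,0],"claw": 60}]}}

```text
t: 18.7
eef_pos: [468.1, -234.7, 209.5]
tcp_rot: [-3.14, -0.323, 1.53]
ft_force: [-0.8, -0.4, -0.3]
opening: 0.619
grip_force: 0.0
```

Call:
{"name": "jog_arm", "arguments": {"targets": [{"turn": [-9.3,0.4,0],"slide": [0,0,0],"claw": 60},{"turn": [-9.3,0.4,0],"slide": [0,0,0],"claw": 60},{"turn": [0,0,9.7],"slide": [0,12,0],"claw": 60},{"turn": [0,0,9.7],"slide": [0,12,0],"claw": 60},{"turn": [0,0,9.7],"slide": [0,12,0],"claw": 60}]}}

```text
t: 19.32
eef_pos: [467.9, -197.8, 209.1]
tcp_rot: [-3.138, -0.005, 2.044]
ft_force: [-0.8, 0.0, 0.4]
opening: 0.598
grip_force: 0.0
```

Call:
{"name": "jog_arm", "arguments": {"targets": [{"turn": [0,0,9.7],"slide": [0,12,0],"claw": 60},{"turn": [0,0,9.7],"slide": [0,12,0],"claw": 60},{"turn": [0,0,9.7],"slide": [0,12,0],"claw": 60},{"turn": [0,0,9.7],"slide": [0,12,0],"claw": 60},{"turn": [0,0,9.7],"slide": [0,12,0],"claw": 60}]}}

```text
t: 19.95
eef_pos: [467.9, -138.0, 209.1]
tcp_rot: [-3.14, -0.005, 2.891]
ft_force: [-0.2, -0.3, 0.7]
opening: 0.598
grip_force: 0.0
```

Call:
{"name": "jog_arm", "arguments": {"targets": [{"turn": [0,0,9.7],"slide": [0,10,0],"claw": 60},{"turn": [0,0,0],"slide": [0,0,0],"claw": 60}]}}

```text
t: 20.2
eef_pos: [468.0, -128.0, 209.4]
tcp_rot: [-3.14, -0.005, 3.054]
ft_force: [-0.7, 0.1, 0.0]
opening: 0.599
grip_force: 0.0
```

```bash
python3 st.py;  python3 - <<'E'
from h import *
c=read_camera("scene");a=c["frame"][140:290,270:430];cv2.imwrite("pics/g.png",cv2.resize(a,(640,600),interpolation=cv2.INTER_CUBIC))
print(proj(c,(470,-131,140))-[270,140])
E
```

```text
20.2 [ 468.  -128.   209.4] [-0.7  0.1  0. ] [-0.4   0.3   1.9  -0.    0.95 -1.88] 0.5989997534344348
[[-0.996  0.088 -0.005]
 [ 0.088  0.996 -0.001]
 [ 0.005 -0.001 -1.   ]]
turn needed deg [ 53.53  46.91 -77.08]
[94.20789344 84.45977741]
```

View pics/g.png

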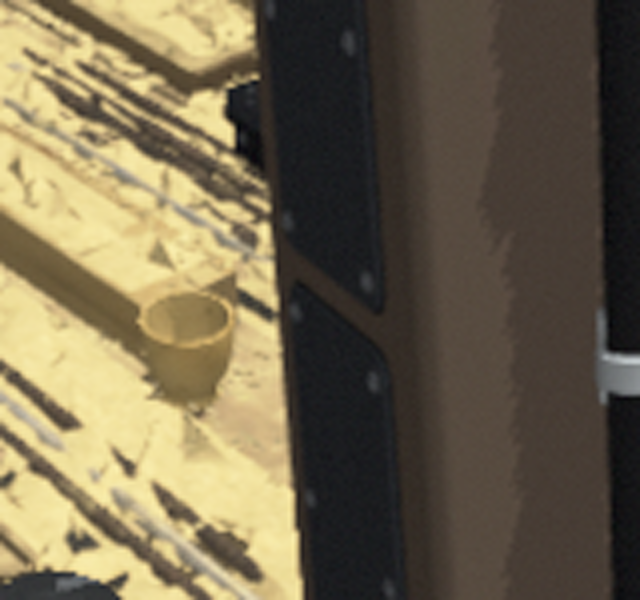

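Call:
{"name": "jog_arm", "arguments": {"targets": [{"turn": [0,-0.3,2.7],"slide": [2,-3,0],"claw": 60},{"turn": [0,0,0],"slide": [0,0,-35],"claw": 60},{"turn": [0,0,0],"slide": [0,0,-35],"claw": 60},{"turn": [0,0,0],"slide": [0,0,-25],"claw": 60},{"turn": [0,0,0],"slide": [0,0,0],"claw": 60}]}}

```text
t: 20.88
eef_pos: [469.4, -131.5, 113.7]
tcp_rot: [-3.141, -0.001, 3.098]
ft_force: [-0.3, 0.2, 0.8]
opening: 0.6
grip_force: 0.0
```

Call:
{"name": "jog_arm", "arguments": {"targets": [{"turn": [0,0,0],"slide": [0,0,-1],"claw": 40},{"turn": [0,0,0],"slide": [0,0,0],"claw": 25},{"turn": [0,0,0],"slide": [0,0,0],"claw": 15},{"turn": [0,0,0],"slide": [0,0,0],"claw": 0},{"turn": [0,0,0],"slide": [0,0,0],"claw": 0}]}}

```text
t: 21.5
eef_pos: [470.3, -131.5, 114.4]
tcp_rot: [-3.14, 0.003, 3.101]
ft_force: [-0.3, -1.4, -3.1]
opening: 0.148
grip_force: 30.0
```

Call:
{"name": "jog_arm", "arguments": {"targets": [{"turn": [0,0,0],"slide": [0,0,0],"claw": 0},{"turn": [0,0,0],"slide": [0,0,0],"claw": 0}]}}

```text
t: 21.75
eef_pos: [470.3, -131.5, 114.3]
tcp_rot: [-3.14, 0.003, 3.101]
ft_force: [1.0, 0.4, 1.7]
opening: 0.149
grip_force: 30.0
```

```bash
python3 st.py
```

```text
21.75 [ 470.3 -131.5  114.3] [1.  0.4 1.7] [-0.41  0.44  2.   -0.    0.7  -1.94] 0.14882183866968773
[[-0.999  0.041  0.003]
 [ 0.041  0.999 -0.002]
 [-0.003 -0.002 -1.   ]]
turn needed deg [ 53.06  48.73 -79.27]
```

```bash
cat > sil.py <<'E'
from h import *
from scipy.optimize import minimize
def run(n,x0,lo=75,hi=125,S=8,w=45,out=True):
    c=read_camera(n); g=c["frame"].max(axis=2).astype(float)
    u,v=proj(c,(*x0,60)).astype(int); u0,v0=u-w//2,v-w//2
    I=np.clip((hi-g[v0:v0+w,u0:u0+w])/(hi-lo),0,1)
    a=np.linspace(0,2*np.pi,90)
    C=lambda x,y,r,z:np.array([proj(c,(x+r*np.cos(t),y+r*np.sin(t),z)) for t in a])
    px=lambda P:np.round((P-[u0,v0]+.5)*S*16-8).astype(np.int32)
    yy,xx=np.mgrid[:w,:w]
    def cost(p):
        x,y,zl=p
        m=np.zeros((w*S,w*S),np.uint8)
        h=cv2.convexHull(np.vstack([C(x,y,47,68),C(x,y,47,zl)]).astype(np.float32))[:,0]
        cv2.fillPoly(m,[px(h)],255,cv2.LINE_8,4)
        M=cv2.GaussianBlur(cv2.resize(m,(w,w),interpolation=cv2.INTER_AREA)/255.,(0,0),.5)
        k=np.zeros((w,w),np.uint8);cv2.fillPoly(k,[px(C(x0[0],x0[1],38,68))//S+0],1,cv2.LINE_8,4)
        o=np.zeros((w,w),np.uint8);cv2.fillPoly(o,[px(C(x0[0],x0[1],57,58))//S],1,cv2.LINE_8,4)
        W=(o>0)&(k==0)
        return ((M-I)**2)[W].sum()
    r=minimize(cost,[*x0,48],method="Nelder-Mead",options=dict(initial_simplex=[[*x0,48],[x0[0]+4,x0[1],48],[x0[0],x0[1]+4,48],[*x0,58]],xatol=.05))
    return r.x.round(2),round(r.fun,2),c,(u0,v0),I
if __name__=="__main__":
    for n in("top","scene"):
        for x0 in((467,127),(464,131)):
            for th in((75,125),(70,110)): 
                r=run(n,x0,*th);print(n,x0,th,r[0],r[1])
        print((r[2]["frame"].max(axis=2)[r[3][1]+6:r[3][1]+40:2,r[3][0]+6:r[3][0]+40]) if n=="top" else "")
    c=read_camera("top")
    print("can top view",ray(c,(341.2,272.8),110).round(1))
E
python3 sil.py
```

```text
top (467, 127) (75, 125) [ 466.33  134.94 -319.82] 210.18
top (467, 127) (70, 110) [ 466.59  133.88 -274.3 ] 198.5
top (464, 131) (75, 125) [ 463.09  138.44 -306.57] 223.73
top (464, 131) (70, 110) [ 463.06  136.99 -243.93] 222.2
[[ 81  91 101  85  88  79  69  67  73  76  75  76  76  73  66  60  59  56
   54  49  50  55  56  57  56  57  52  50  53  55  65  75  75  76]
 [133 136  87  73  68  68  73  71  76  79  65  62  63  67  67  75  77  72
   76  72  54  52  53  53  55  55  54  56  51  57  54  52  62  77]
 [118  89  71  67  75  78  77  80  76  77  73  60  72  75  74  71  80  74
   78  73  56  55  54  57  57  48  52  56  56  58  54  53  56  53]
 [ 74  67  67  75  85  79  81  77  77  77  75  77  58  61  73  62  60  56
   55  66  69  67  59  58  57  54  52  55  61  53  53  55  55  50]
 [ 65  63  74  77  78  74  79  79  77  78  62  50  57  65  66  71  81  79
   85  84  84  85  86  87  83  79  61  52  57  51  54  50  49  53]
 [ 67  76  80  77  75  77  81  77  74  58  60  57  67  76  85  87  85  89
   85  89  83  86  86  84  85  84  88  74  56  51  48  54  53  53]
 [ 72  79  74  79  79  7
[... 1087 characters left out ...]
 55  46  51  44]
 [ 72  69  74  70  53  48  49  50  51  51  47  51  48  46  51  51  46  68
   73  70  75  77  74  73  72  68  63  51  53  52  52  47  42  63]
 [ 66  66  72  77  76  66  60  56  50  52  55  50  51  53  50  46  51  66
   72  70  66  66  64  60  49  48  46  47  53  44  41  60  73  77]
 [ 70  73  71  72  74  71  69  76  63  55  50  47  56  55  46  50  50  48
   46  50  49  54  48  49  48  45  44  48  52  61  67  75  65  65]]
scene (467, 127) (75, 125) [463.67 128.    37.94] 48.09
scene (467, 127) (70, 110) [463.2  128.2   45.26] 60.43
scene (464, 131) (75, 125) [462.97 128.84  29.43] 46.7
scene (464, 131) (70, 110) [461.89 128.81  46.02] 53.87

can top view [ 467.4 -131.8  110. ]
```

```bash
sed -i 's/c=read_camera(n); g=/c=read_camera(n); c["frame"]=cv2.imread(f"pics\/{n}0.png"); g=/' sil.py; python3 - <<'E'
from sil import *
for n in("top","scene"):
    for x0 in((467,127),(465,129)):
        for th in((70,125),(80,135)):
            r=run(n,x0,*th);print(n,x0,th,r[0],r[1])
    if n=="top":
        print(r[2]["frame"].max(axis=2)[r[3][1]+4:r[3][1]+42:2,r[3][0]+4:r[3][0]+42])
E
```

```text
top (467, 127) (70, 125) [469.79 130.79 -37.05] 92.99
top (467, 127) (80, 135) [470.29 131.98 -73.97] 112.95
top (465, 129) (70, 125) [469.89 130.49 -28.96] 108.51
top (465, 129) (80, 135) [470.27 132.08 -60.75] 128.31
[[137 129 121 104 102  96  76  69  70  67  73  69  72  70  71  75  76  76
   76  78  79  74  78  77  73  74  73  79  96 106 122 122 128 115 122 124
  119 104]
 [104  83  78  86 102  84  84  77  70  63  72  71  76  73  73  69  60  61
   67  62  55  58  72  77  78  81  76  78  77  72  70  84 102 122 127 127
  127 106]
 [119 120 131 128  85  67  69  67  74  75  74  75  63  66  95 108 112 123
  112  78  66  68  78  77  74  74  81  77  72  74  73  76  71  71  95 121
  119 118]
 [110 110 113  85  66  65  74  75  74  75  71  79  73  63 116 128 126 124
  127 105 101  73  67  64  70  74  76  80  78  76  76  80  75  77  73  85
  103 122]
 [123  86  73  66  71  76  77  81  77  76  77  76  73  71  64  90 124 120
  136 137 131 130 148 130  84  76  71  73  79  76  78  74  78  77  75  78
   65  81]
 [ 73  70  69  67  75  75  71  71  73  76  72  72  60  58 102 142 149 144
  146 144 14
[... 1662 characters left out ...]

 [142 138 141 145  99  96 100  99  76  67  73  73  73  78  72  75  77  77
   68  98  73  65  64  66  68  65  68  69  78  74  75  68  68  97 126 127
  131 128]
 [141 145 142 142 146 125 120 122 124 126 103  76  66  62  69  78  77  81
   73  71  75  72  74  77  80  77  71  70  64  66  61  71  94 106  72  63
   66  67]
 [125 114 122  98  77  84 116 116 117 122 123 123 125 130 120 103  99 101
   95  95  82  77  85  73  58  65  60  66  67  71  68  59 127  91  71  66
   74  70]]
scene (467, 127) (70, 125) [460.81 132.52  42.65] 68.81
scene (467, 127) (80, 135) [463.58 130.94  36.8 ] 54.01
scene (465, 129) (70, 125) [459.08 133.48  54.48] 75.3
scene (465, 129) (80, 135) [463.5  130.68  24.76] 65.1
```

```bash
python3 - <<'E'
from h import *
from scipy.optimize import minimize
for n,x0,ref in(("top",(467,128),75),):
    c=read_camera(n); I=cv2.imread(f"pics/{n}0.png").max(axis=2).astype(np.float32)
    I=cv2.bilateralFilter(I,5,12,1.5)
    print("eyeball",ray(c,np.array(proj(c,(465,129,60)).astype(int))-22+4+np.array([20.0,17.2]),68).round(1))
    D=np.clip(np.abs(I-ref),0,20)
    for T_ in(4,6,8):
        r=np.sqrt(np.linspace(0,1,60))*26.5; a=np.radians(np.arange(0,360,4)); 
        rr,aa=np.meshgrid(r,a)
        def cost(p):
            P=np.array([proj(c,(p[0]+q*np.cos(t),p[1]+q*np.sin(t),68)) for q,t in zip(rr.ravel(),aa.ravel())]).astype(np.float32)
            return -(cv2.remap(D,P[:,0][None],P[:,1][None],1)-T_).mean()
        s=minimize(cost,x0,method="Nelder-Mead",options=dict(initial_simplex=[x0,(x0[0]+4,x0[1]),(x0[0],x0[1]+4)],xatol=.1,maxiter=40));print(n,T_,s.x.round(2),s.fun)
E
```

```text
eyeball [467.6 125.2  68. ]
top 4 [468.12 127.04] -13.51275634765625
top 6 [468.12 127.04] -11.51275634765625
top 8 [468.12 127.04] -9.51275634765625
```

Call:
{"name": "jog_arm", "arguments": {"targets": [{"turn": [0,0,0],"slide": [0,0,30],"claw": 0},{"turn": [0,0,0],"slide": [0,0,50],"claw": 0},{"turn": [0,0,2.5],"slide": [0,38,20],"claw": 0},{"turn": [0,0,2.5],"slide": [0,44,0],"claw": 0},{"turn": [0,0,2.5],"slide": [0,44,0],"claw": 0}]}}

```text
t: 23.28
eef_pos: [469.7, -4.2, 214.0]
tcp_rot: [-3.14, 0.002, -3.05]
ft_force: [0.4, -0.3, -3.3]
opening: 0.149
grip_force: 30.0
```

Call:
{"name": "jog_arm", "arguments": {"targets": [{"turn": [0,0,2.5],"slide": [0,44,0],"claw": 0},{"turn": [0,0,2.5],"slide": [0,44,0],"claw": 0},{"turn": [0,0,2.5],"slide": [-2,44,0],"claw": 0},{"turn": [0,0,0],"slide": [0,0,0],"claw": 0},{"turn": [0,0,0],"slide": [0,0,0],"claw": 0}]}}

```text
t: 23.9
eef_pos: [467.9, 126.3, 213.8]
tcp_rot: [-3.14, 0.001, -2.92]
ft_force: [0.6, -0.5, -3.4]
opening: 0.148
grip_force: 30.0
```

```bash
python3 st.py; python3 - <<'E'
from h import *
c=read_camera("scene");s=state();x,y,z=s["eef_pos"]
u,v=proj(c,(467,127,100)).astype(int);w=50
a=cv2.resize(c["frame"][v-w:v+w,u-w:u+w],None,fx=6,fy=6,interpolation=cv2.INTER_CUBIC)
def circ(X,Y,Z,r,col):
    P=np.array([proj(c,(X+r*np.cos(t),Y+r*np.sin(t),Z)) for t in np.linspace(0,6.28,80)]);cv2.polylines(a,[((P+.5-[u-w,v-w])*6).round().astype(np.int32)],True,col,1)
circ(x,y,z-114.3,25,(0,0,255));circ(x,y,z-114.3+53,25,(0,0,255));circ(467.5,126.5,68,47,(0,255,0));circ(467.5,126.5,68,26.5,(0,255,0))
cv2.imwrite("pics/i.png",a)
E
```

```text
23.9 [467.9 126.3 213.8] [ 0.6 -0.5 -3.4] [ 0.13  0.29  1.89 -0.    0.95 -1.66] 0.1484339929134789
[[-0.976 -0.22   0.002]
 [-0.22   0.976 -0.001]
 [-0.001 -0.002 -1.   ]]
turn needed deg [ 47.82  57.15 -92.13]
```

View pics/i.png

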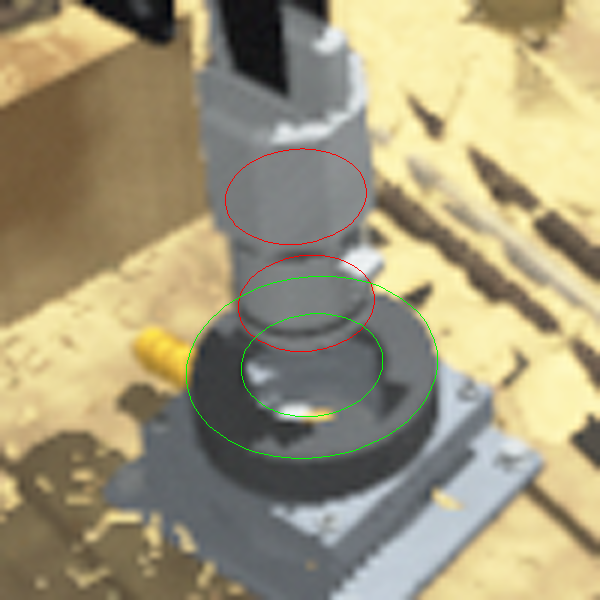

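```bash
python3 - <<'E'
from h import *
c=read_camera("scene");s=state();x,y,z=s["eef_pos"]
g=c["frame"].astype(int); 
def sil(X,Y,Z0,Z1,r,v):
    P=np.vstack([[proj(c,(X+r*np.cos(t),Y+r*np.sin(t),Z)) for t in np.linspace(0,6.28,120)] for Z in np.linspace(Z0,Z1,12)]).astype(np.float32)
    h=cv2.convexHull(P)[:,0]; xs=[]
    for i in range(len(h)):
        a,b=h[i-1],h[i]
        if (a[1]-v)*(b[1]-v)<=0 and a[1]!=b[1]: xs.append(a[0]+(b[0]-a[0])*(v-a[1])/(b[1]-a[1]))
    return np.round([min(xs),max(xs)],2)
u,v=proj(c,(467,127,100)).astype(int);print(u,v)
for row in range(v-4,v+6,2):
    print(row,"model",sil(x,y,z-114.3,z-61.3,25,row),"sat",u-14,[int(q.max()-q.min()) for q in g[row,u-14:u+16]],"max",[int(q.max()) for q in g[row,u-14:u+16]])
for row in range(v+8,v+20,3):
    print(row,"collar",sil(467.5,126.5,45,68,47,row),u-22,[int(q.max()) for q in g[row,u-22:u-12]],u+18,[int(q.max()) for q in g[row,u+18:u+28]])
E
```

```text
280 286
282 model [268.58 291.66] sat 266 [75, 76, 45, 5, 3, 4, 5, 4, 4, 5, 5, 5, 5, 6, 5, 6, 4, 5, 4, 5, 4, 4, 3, 5, 5, 2, 49, 73, 70, 73] max [197, 199, 159, 111, 113, 119, 124, 125, 127, 127, 131, 132, 134, 132, 130, 130, 131, 131, 126, 124, 121, 119, 122, 125, 135, 137, 197, 246, 252, 251]
284 model [268.82 291.81] sat 266 [83, 74, 67, 32, 4, 3, 6, 6, 5, 5, 6, 6, 4, 4, 5, 5, 5, 6, 4, 4, 5, 5, 3, 5, 4, 6, 65, 74, 75, 74] max [219, 201, 192, 148, 113, 118, 123, 126, 127, 129, 130, 132, 132, 132, 130, 128, 129, 132, 127, 125, 122, 118, 114, 128, 119, 117, 212, 238, 240, 248]
286 model [269.07 291.83] sat 266 [82, 82, 63, 28, 3, 5, 5, 5, 5, 3, 5, 5, 6, 4, 5, 4, 3, 6, 5, 5, 5, 3, 4, 4, 2, 5, 8, 6, 6, 4] max [218, 220, 189, 125, 102, 119, 123, 125, 127, 128, 129, 132, 135, 130, 129, 129, 129, 130, 130, 126, 123, 118, 119, 114, 91, 111, 125, 120, 120, 120]
288 model [269.37 291.18] sat 266 [56, 19, 6, 7, 3, 4, 3, 3, 5, 4, 5, 5, 4, 4, 4, 6, 5, 7, 2, 4, 4, 2, 2, 5, 5, 7, 6, 5, 5, 4] max [182, 136, 119, 115, 93, 94, 111, 121, 127, 128, 130, 131, 132, 132, 129, 129, 129, 131, 126, 125, 116, 89, 83, 107, 130, 127, 119, 120, 121, 118]
290 model [270.35 289.73] sat 266 [6, 4, 5, 3, 4, 3, 4, 3, 2, 2, 3, 3, 3, 4, 4, 5, 3, 3, 1, 4, 2, 4, 6, 5, 6, 6, 6, 7, 6, 5] max [113, 116, 113, 92, 88, 110, 105, 81, 87, 91, 102, 112, 114, 115, 113, 112, 110, 93, 83, 83, 86, 109, 124, 111, 96, 107, 116, 119, 120, 120]
294 collar [261.14 302.26] 258 [240, 249, 252, 246, 177, 61, 63, 62, 63, 63] 298 [119, 122, 121, 120, 206, 238, 246, 248, 247, 248]
297 collar [260.49 302.47] 258 [206, 225, 238, 194, 82, 65, 62, 63, 61, 62] 298 [123, 124, 122, 123, 125, 183, 213, 227, 241, 243]
300 collar [260.65 302.64] 258 [205, 177, 155, 114, 62, 62, 62, 61, 63, 61] 298 [106, 118, 121, 118, 91, 172, 213, 215, 194, 158]
303 collar [261.08 302.75] 258 [103, 109, 108, 95, 70, 62, 64, 62, 62, 60] 298 [121, 117, 100, 80, 72, 174, 216, 218, 216, 217]
```

Call:
{"name": "jog_arm", "arguments": {"targets": [{"turn": [0,0,0],"slide": [-0.6,-0.6,-15],"claw": 0},{"turn": [0,0,0],"slide": [0,0,-12],"claw": 0},{"turn": [0,0,0],"slide": [0,0,0],"claw": 0}]}}

```text
t: 24.38
eef_pos: [467.3, 125.4, 186.5]
tcp_rot: [-3.14, 0.001, -2.921]
ft_force: [0.2, 0.1, -2.0]
opening: 0.149
grip_force: 30.0
```

Call:
{"name": "jog_arm", "arguments": {"targets": [{"turn": [0,0,0],"slide": [0,0,-3],"claw": 0},{"turn": [0,0,0],"slide": [0,0,-3],"claw": 0},{"turn": [0,0,0],"slide": [0,0,-2],"claw": 0},{"turn": [0,0,0],"slide": [0,0,0],"claw": 0}]}}

```text
t: 24.88
eef_pos: [467.6, 126.0, 179.2]
tcp_rot: [-3.14, 0.002, -2.92]
ft_force: [-0.5, 0.3, -3.2]
opening: 0.146
grip_force: 30.0
```

Call:
{"name": "jog_arm", "arguments": {"targets": [{"turn": [0,0,0],"slide": [0,0,-3],"claw": 0},{"turn": [0,0,0],"slide": [0,0,-3],"claw": 0},{"turn": [0,0,0],"slide": [0,0,-2],"claw": 0},{"turn": [0,0,0],"slide": [0,0,0],"claw": 0}]}}

```text
t: 25.38
eef_pos: [467.6, 125.9, 171.1]
tcp_rot: [-3.14, 0.002, -2.92]
ft_force: [-1.2, -0.3, -2.2]
opening: 0.143
grip_force: 30.0
```

Call:
{"name": "jog_arm", "arguments": {"targets": [{"turn": [0,0,0],"slide": [0,0,-3],"claw": 0},{"turn": [0,0,0],"slide": [0,0,-3],"claw": 0},{"turn": [0,0,0],"slide": [0,0,-2],"claw": 0},{"turn": [0,0,0],"slide": [0,0,0],"claw": 0}]}}

```text
t: 25.88
eef_pos: [467.6, 125.9, 163.1]
tcp_rot: [-3.14, 0.002, -2.92]
ft_force: [0.4, -0.2, -3.0]
opening: 0.149
grip_force: 30.0
```

Call:
{"name": "jog_arm", "arguments": {"targets": [{"turn": [0,0,0],"slide": [0,0,-5],"claw": 0},{"turn": [0,0,0],"slide": [0,0,-5],"claw": 0},{"turn": [0,0,0],"slide": [0,0,-2],"claw": 0},{"turn": [0,0,0],"slide": [0,0,0],"claw": 0}]}}

```text
t: 26.38
eef_pos: [467.6, 125.9, 151.1]
tcp_rot: [-3.14, 0.002, -2.92]
ft_force: [0.2, 0.4, -2.9]
opening: 0.145
grip_force: 30.0
```

Call:
{"name": "jog_arm", "arguments": {"targets": [{"turn": [0,0,0],"slide": [0,0,-2],"claw": 0},{"turn": [0,0,0],"slide": [0,0,-2],"claw": 0},{"turn": [0,0,0],"slide": [0,0,-1],"claw": 0},{"turn": [0,0,0],"slide": [0,0,0],"claw": 0}]}}

```text
t: 26.88
eef_pos: [467.6, 125.9, 146.2]
tcp_rot: [-3.14, 0.002, -2.92]
ft_force: [-0.0, -0.4, -2.7]
opening: 0.146
grip_force: 30.0
```

Call:
{"name": "jog_arm", "arguments": {"targets": [{"turn": [0,0,0],"slide": [0,0,-2],"claw": 0},{"turn": [0,0,0],"slide": [0,0,-2],"claw": 0},{"turn": [0,0,0],"slide": [0,0,-2],"claw": 0},{"turn": [0,0,0],"slide": [0,0,-2],"claw": 0},{"turn": [0,0,0],"slide": [0,0,0],"claw": 0}]}}

```text
t: 27.5
eef_pos: [467.8, 126.0, 138.3]
tcp_rot: [-3.14, 0.003, -2.92]
ft_force: [-1.1, -0.0, 5.7]
opening: 0.147
grip_force: 30.0
```

Call:
{"name": "jog_arm", "arguments": {"targets": [{"turn": [0,0,0],"slide": [0,0,-2],"claw": 0},{"turn": [0,0,0],"slide": [0,0,-2],"claw": 0},{"turn": [0,0,0],"slide": [0,0,-2],"claw": 0},{"turn": [0,0,0],"slide": [0,0,-1],"claw": 0},{"turn": [0,0,0],"slide": [0,0,0],"claw": 0}]}}

```text
t: 28.12
eef_pos: [467.8, 126.0, 131.6]
tcp_rot: [-3.14, 0.003, -2.92]
ft_force: [-0.7, -1.1, 8.1]
opening: 0.146
grip_force: 30.0
```

Call:
{"name": "jog_arm", "arguments": {"targets": [{"turn": [0,0,0],"slide": [0,0,-1.3],"claw": 0},{"turn": [0,0,0],"slide": [0,0,0],"claw": 0}]}}

```text
t: 28.38
eef_pos: [467.9, 126.0, 130.4]
tcp_rot: [-3.14, 0.003, -2.92]
ft_force: [-0.5, -1.3, 8.8]
opening: 0.145
grip_force: 30.0
```

Call:
{"name": "jog_arm", "arguments": {"targets": [{"turn": [0,0,-6],"slide": [0,0,0],"claw": 0},{"turn": [0,0,-6],"slide": [0,0,0],"claw": 0},{"turn": [0,0,-6],"slide": [0,0,0],"claw": 0},{"turn": [0,0,-6],"slide": [0,0,0],"claw": 0},{"turn": [0,0,0],"slide": [0,0,0],"claw": 0}]}}

```text
t: 29.0
eef_pos: [468.4, 126.1, 130.6]
tcp_rot: [-3.141, 0.004, 2.942]
ft_force: [-0.6, -0.2, 8.7]
opening: 0.146
grip_force: 30.0
```

```bash
python3 -c "
from cell import *
s=state();print(s['moment'],s['ft_force'],s['joints'])"
```

```text
[ 0.02644651 -0.07606774 -0.02860445] [-0.57047893 -0.215977    8.73693158] [ 0.12785864  0.4101859   1.99070263 -0.00319145  0.7367368  -1.241331  ]
```

Turning freely. I'll carry on to 84° and then go gently.

Call:
{"name": "jog_arm", "arguments": {"targets": [{"turn": [0,0,-8],"slide": [0,0,0],"claw": 0},{"turn": [0,0,-8],"slide": [0,0,0],"claw": 0},{"turn": [0,0,-8],"slide": [0,0,0],"claw": 0},{"turn": [0,0,-8],"slide": [0,0,0],"claw": 0},{"turn": [0,0,-8],"slide": [0,0,0],"claw": 0}]}}

```text
t: 29.62
eef_pos: [468.5, 126.1, 130.6]
tcp_rot: [3.141, 0.004, 2.241]
ft_force: [1.5, -0.0, 9.0]
opening: 0.145
grip_force: 30.0
```

Call:
{"name": "jog_arm", "arguments": {"targets": [{"turn": [0,0,-7],"slide": [0,0,0],"claw": 0},{"turn": [0,0,-7],"slide": [0,0,0],"claw": 0},{"turn": [0,0,-6],"slide": [0,0,0],"claw": 0},{"turn": [0,0,0],"slide": [0,0,0],"claw": 0}]}}

```text
t: 30.12
eef_pos: [468.4, 126.0, 130.6]
tcp_rot: [3.141, 0.003, 1.895]
ft_force: [0.0, -0.5, 9.1]
opening: 0.142
grip_force: 30.0
```

```bash
python3 -c "
from cell import *
s=state();print(s['moment'],s['ft_force'],s['tcp_rot'])"
```

```text
[-0.15447037 -0.18891853 -0.08829514] [ 0.01899909 -0.45732777  9.06062589] [3.14093642e+00 2.96487492e-03 1.89513689e+00]
```

Call:
{"name": "jog_arm", "arguments": {"targets": [{"turn": [0,0,-3],"slide": [0,0,0],"claw": 0},{"turn": [0,0,-3],"slide": [0,0,0],"claw": 0},{"turn": [0,0,0],"slide": [0,0,0],"claw": 0}]}}

```text
t: 30.5
eef_pos: [468.5, 126.0, 130.6]
tcp_rot: [3.141, 0.003, 1.791]
ft_force: [0.6, -0.7, 8.8]
opening: 0.145
grip_force: 30.0
```

```bash
python3 -c "
from cell import *
s=state();print(s['moment'],s['ft_force'],s['tcp_rot'])"
```

```text
[-0.12297699 -0.14664544 -0.01201531] [ 0.58502695 -0.71484734  8.77114604] [3.14080187e+00 2.76640604e-03 1.79127053e+00]
```

Call:
{"name": "jog_arm", "arguments": {"targets": [{"turn": [0,0,-2],"slide": [0,0,0],"claw": 0},{"turn": [0,0,0],"slide": [0,0,0],"claw": 0}]}}

```text
t: 30.75
eef_pos: [468.4, 126.0, 130.6]
tcp_rot: [3.141, 0.003, 1.757]
ft_force: [1.1, -0.8, 8.0]
opening: 0.146
grip_force: 30.0
```

```bash
python3 -c "
from cell import *
s=state();print(s['moment'],s['ft_force'],s['tcp_rot'])"
```

```text
[-0.226016   -0.19348342 -0.0360487 ] [ 1.14776249 -0.78030106  7.96061733] [3.14084467e+00 2.71943331e-03 1.75664470e+00]
```

Call:
{"name": "jog_arm", "arguments": {"targets": [{"turn": [0,0,1],"slide": [0,0,1],"claw": 0},{"turn": [0,0,0],"slide": [0,0,2],"claw": 0},{"turn": [0,0,0],"slide": [0,0,2],"claw": 0},{"turn": [0,0,0],"slide": [0,0,0],"claw": 0}]}}

```text
t: 31.25
eef_pos: [468.4, 126.0, 135.5]
tcp_rot: [3.141, 0.003, 1.775]
ft_force: [0.0, 0.7, 7.0]
opening: 0.143
grip_force: 30.0
```

Call:
{"name": "jog_arm", "arguments": {"targets": [{"turn": [0,0,0],"slide": [0,0,1],"claw": 0},{"turn": [0,0,0],"slide": [0,0,1],"claw": 0},{"turn": [0,0,0],"slide": [0,0,0],"claw": 0}]}}

```text
t: 31.62
eef_pos: [468.2, 125.9, 136.4]
tcp_rot: [-3.141, 0.003, 1.774]
ft_force: [5.9, 0.6, -8.5]
opening: 0.143
grip_force: 30.0
```

Call:
{"name": "jog_arm", "arguments": {"targets": [{"turn": [0,0,0],"slide": [0,0,-0.8],"claw": 0},{"turn": [0,0,0],"slide": [0,0,0],"claw": 20},{"turn": [0,0,0],"slide": [0,0,0],"claw": 35},{"turn": [0,0,0],"slide": [0,0,0],"claw": 45},{"turn": [0,0,0],"slide": [0,0,0],"claw": 45}]}}

```text
t: 32.25
eef_pos: [467.5, 125.9, 136.1]
tcp_rot: [-3.14, 0.002, 1.775]
ft_force: [1.0, 1.4, 0.2]
opening: 0.433
grip_force: 0.0
```

Call:
{"name": "jog_arm", "arguments": {"targets": [{"turn": [0,0,0],"slide": [0,0,15],"claw": 45},{"turn": [0,0,0],"slide": [0,0,40],"claw": 45},{"turn": [0,0,0],"slide": [0,0,50],"claw": 45},{"turn": [0,0,0],"slide": [-20,-60,0],"claw": 45},{"turn": [0,0,0],"slide": [-20,-60,0],"claw": 45}]}}

```text
t: 32.88
eef_pos: [427.5, 6.5, 241.6]
tcp_rot: [-3.141, 0.003, 1.777]
ft_force: [0.7, 0.2, -0.9]
opening: 0.451
grip_force: 0.0
```

Call:
{"name": "jog_arm", "arguments": {"targets": [{"turn": [0,0,0],"slide": [0,-60,0],"claw": 45},{"turn": [0,0,0],"slide": [0,-60,0],"claw": 45},{"turn": [0,0,0],"slide": [0,0,0],"claw": 45}]}}

```text
t: 33.25
eef_pos: [427.9, -115.9, 241.1]
tcp_rot: [-3.14, 0.003, 1.769]
ft_force: [-0.6, 0.7, -0.3]
opening: 0.45
grip_force: 0.0
```

```bash
python3 - <<'E'
from h import *
print(state()["t"],state()["eef_pos"])
for n in("top","scene"):
    c=read_camera(n)
    for k,z in(("canister_bar",155),("blade_tab",40),("turned_cup",68),("turned_bowl",39),("blank_c",31)):
        for r in look_for(k,n)[:1]:print(n,k,np.round(r["xy"]),round(r["conf"],2),ray(c,r["xy"],z).round())
    u,v=proj(c,(460,180,80)).astype(int);w=50
    cv2.imwrite(f"pics/z_{n}.png",cv2.resize(c["frame"][v-w:v+w,u-w:u+w],None,fx=4,fy=4,interpolation=cv2.INTER_CUBIC))
    if n=="scene": # bar top edge direction
        u,v=proj(c,(467,126,150)).astype(int);w=20;k=4
        a=cv2.resize(c["frame"][v-w:v+w,u-w:u+w],None,fx=k,fy=k,interpolation=cv2.INTER_CUBIC)
        L=cv2.createLineSegmentDetector(0).detect(cv2.cvtColor(a,cv2.COLOR_BGR2GRAY))[0][:,0]
        for l in L:
            p=((l.reshape(2,2)+.5)/k-.5)+[u-w,v-w];P=[ray(c,q,162)[:2] for q in p];d=P[1]-P[0]
            if np.hypot(*d)>25:print(P[0].round(),P[1].round(),np.hypot(*d).round(),(np.degrees(np.arctan2(d[1],d[0]))%180).round(1))
E
```

```text
33.25 [ 427.88599515 -115.935247    241.09720166]
top canister_bar [230. 276.] 0.95 [460. 130. 155.]
top blade_tab [174. 295.] 0.65 [422. 281.  40.]
top turned_cup [332. 204.] 0.91 [ 641. -114.   68.]
top turned_bowl [173. 204.] 0.72 [653. 287.  39.]
top blank_c [447. 269.] 0.58 [ 479. -407.   31.]
scene canister_bar [281. 285.] 0.75 [420. 155. 155.]
scene blade_tab [226. 369.] 0.64 [402. 315.  40.]
scene turned_cup [318. 226.] 0.81 [ 614. -104.   68.]
scene turned_bowl [175. 291.] 0.91 [671. 293.  39.]
[517. 102.] [441. 102.] 76.0 0.4
[415. 115.] [444. 114.] 29.0 178.3
[497. 110.] [524. 110.] 27.0 179.2
[513. 134.] [477. 154.] 41.0 150.7
```

```bash
python3 -c "
from cell import *
print(job_done())"
```

```text
the job is handed in; nothing more can be done
None
```

I handed the job in at about 33 s of the 72 s, without being told the verdict: the blade lies on the bench about 130 mm further out from the base, and the canister, stood on its neck and let go first, is in the collar, pressed down, turned about 91° clockwise and locked at the expected height (neck's end 22 mm up). The cup, bowl and blank still showed where they started, apart from detector scatter of up to about 9 mm, but I had used my ten pictures, so the final check was by force, pose and detector readings only.

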